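# Balance the globe spindle on its stand

## Task

Find the steel globe spindle with the brass weight on one end, take hold of it where it balances (not at its middle) and lift it level, without letting it tip. Lay it across the two notches of the green balancing stand with the balance point midway between them, so that it stays there level by itself when you let go. Leave the spare spindle, which has wooden blocks on both ends, where it lies.

Things in the scene. Friction and masses are not known exactly. Their poses are not given: they have to be found in the camera images.
- spindle: Weighted spindle, 230 mm long, 0.35 kg: round steel rod 16 mm thick; ends are square blocks 30 x 30 x 24 mm (along rod), one heavy brass, one light wood. Lies on both blocks, rod's axis 15 mm above table. Origin: on the axis at the balance point, 42 mm from the middle towards the brass. x axis along the rod, brass to wood: outer face of brass at -73 mm, inner at -49; outer face of wood at +157.
- stand: Balancing stand, fixed to the table: dark wooden base 104 x 64 x 14 mm, two green V-notch posts, 90 mm high overall. Origin: centre of the base's underside. x axis runs from post to post: they stand at x = -30 and +30 mm, each 8 mm thick along x, 52 mm clear between them down to the base. The rod lies along x in both notches, either way round.
- stand_mid (a point): Point midway between the notches where the rod's axis passes when it lies in them: 80 mm above the table. The notches are 90-degree Vs, bottoms 69 mm and tips 90 mm above the table, mouths 42 mm wide. Axes as stand.
- spare_spindle: Spare spindle, not to be moved: the same 16 mm steel rod with wooden blocks on both ends, 230 mm long, lying towards the back of the table. Origin: on the rod's axis at its middle; x axis along the rod.
There are look-alikes about, which are no part of the job. Leave any pink or purple look-alike of the stand alone.

How it is judged:
By the outcome, as a careful person would: the job done as asked, in the order asked, and still so for the second after the job is handed in, with the robot touching nothing.
It also fails if it takes over 35 s, if anything falls off the work surface, if the arm or the gripper's body presses on something with over 40 N, if the wrist force passes 120 N, or if a joint passes its speed limit or range.

## Robot

A 6-joint arm with a two-finger parallel gripper is mounted at the origin on the work surface; the furniture and walls round the work are solid. World frame = base frame: x ahead of the robot, y to its left, z up, the work surface at z = 0. Lengths are in m, angles in rad, forces in N, time in s.
With the tool pointing down it reaches from about 0.375 to 0.9 m from the base axis. Payload 3.1 kg.
Tool frame: the origin (TCP) lies at the very end of the fingers, on their centre line; the grasp point (between the pads) lies 19 mm behind it (manip.grasp_offset is the distance from the TCP to the grasp point, in m); x points along the fingers, z is the direction in which the jaws open and shut, and the axes are right-handed (so a half turn about x gives the same grasp; the last joint's range is limited). The gripper opens to 85 mm and grips with 20 to 120 N. Pads are 22 mm wide; open, the fingers measure 114 mm over their backs; the gripper's body (76 mm by 85 mm) begins 54 mm behind the grasp point. The pads swing forward as they close: fully open they stand 13 mm farther back than shut.
Start: joints at [1.127, 0.527, 1.433, -0, 1.181, -0.178], TCP at [0.164, 0.603, 0.231] pointing down, gripper open.
Joint ranges: [-3.08, 3.08], [-0.75, 2.2], [0.22, 2.44], [-1.43, 4.57], [0, 2.65], [-2.85, 2.85]. Speed limits (rad/s): [2.79, 2.79, 3.14, 3.14, 3.14, 3.14].

## Interface

Orientations are given as a unit quaternion [x, y, z, w].
In Python, from station import manip gives the robot as it stands.
- The arm moves only by the tool send_rows, never from a script. Its argument "steps" is a list that holds one entry, the list of rows, each a list of 5 numbers: the closure, from 0 (fully open) to 1 (shut), then the shift along the world's x, y, z in m, then the turn about the world's z in rad. A call has 1 to 8 rows; each row is the pose to reach, as a shift and turn from the pose commanded when the call began; what a row does not reach only later rows make up. A row lasts 1/8 s, in which the tool goes at most 62.5 mm and 10.7 degrees, less where a joint would pass 70% of its speed; a pose out of reach is approached as far as the arm can. A call with a gripper value outside its range is refused whole. The fingers move at their own pace and stop on an object; "grip_force" is the grip in N (left out, the last holds). Time passes only in rows, so rows that repeat a pose let the fingers close. It gives the time, the measured TCP pose, the force and the opening at its end, in the units of the state.
- manip.sense(): the state, without advancing time (a new reading comes with each control period).
- manip.snapshot(name): name is "scene" or "side" or "wrist"; returns the picture (420x560x3 uint8, red, green, blue); there is no depth.
- manip.camera_params(name): a dict with "fx", "fy", "cx", "cy" (pixels), "T" (4x4, takes a point from camera to world coordinates); the wrist camera has in their place "tool_from_camera" (4x4, takes a point from camera to tool coordinates, whose origin is the TCP and whose axes are the tool frame's). Camera axes: x right, y down, z forward; pixel columns grow to the right and rows downward; lengths in m; the calibration is good to about 2 mm. A picture is of the moment at which its call begins: read the wrist's pose just before it. camera_params takes no time and is no camera call.
- manip.sign_off(): hands the job in, once; it reports no verdict.
The state is a dict: "t": time; "q": joint angles; "qd": joint speeds; "tau": joint torques, N m; "tcp_pos": TCP position; "tool_rot": TCP orientation; "force": force on the tool from outside, world axes, zero at the start; "ft_torque": the same for the moment, N m; "finger_gap": opening from 0.0 (shut) to 1.0 (fully open).
Only numpy, scipy, OpenCV 4.12 (cv2) and the standard library are available. Lean on these libraries where they do the work, as an engineer would, in place of code of your own. Each camera call takes 0.05 s, during which the arm holds its last target.

## Working session

There is one attempt and no reset: what is moved stays moved. The work goes in short steps, Python scripts to look and compute and a tool call to move; the robot and the scene stay as the last step left them, time stands still between calls to the robot, and variables do not carry over. Pictures are saved under pics/ and viewed, and the job is handed in when it is done.

Besides the shell and the picture viewer there is one more tool, called after "Request:" in YAML: its name, and indented under it one key for each argument. send_rows: Moves the arm, as the interface text tells. Its arguments: {"type":"object","properties":{"steps":{"type":"array","items":{"type":"array","items":{"type":"array","items":{"type":"number"}}}},"grip_force":{"type":"number"}},"required":["steps"]}

```bash
ls; mkdir -p pics
cat > h.py <<'E'
from station import manip
import numpy as np, cv2
def snap(n,f):
    im=manip.snapshot(n); cv2.imwrite('pics/'+f,im[:,:,::-1]); return im
def ray(n,u,v,pose=None):
    c=manip.camera_params(n)
    d=np.array([(u-c['cx'])/c['fx'],(v-c['cy'])/c['fy'],1.])
    T=np.array(c['T']) if n!='wrist' else pose@np.array(c['tool_from_camera'])
    return T[:3,3],T[:3,:3]@d
def toz(n,u,v,z,pose=None):
    o,d=ray(n,u,v,pose); return o+d*(z-o[2])/d[2]
def proj(n,P,pose=None):
    c=manip.camera_params(n)
    T=np.array(c['T']) if n!='wrist' else pose@np.array(c['tool_from_camera'])
    p=np.linalg.inv(T)@np.append(P,1); return c['fx']*p[0]/p[2]+c['cx'],c['fy']*p[1]/p[2]+c['cy']
def pose():
    from scipy.spatial.transform import Rotation as R
    s=manip.sense(); T=np.eye(4); T[:3,:3]=R.from_quat(s['tool_rot']).as_matrix(); T[:3,3]=s['tcp_pos']; return T
E
python3 - <<'E'
from h import *
print(manip.sense(),manip.grasp_offset)
for n in('scene','side','wrist'):
    print(n,manip.camera_params(n)); snap(n,n+'0.png')
E
```

```text
pics
{'t': 0.0, 'q': array([ 1.12752624e+00,  5.28442428e-01,  1.43391779e+00,  2.09705723e-05,
        1.18141824e+00, -1.78557953e-01]), 'qd': array([-0.00048223,  0.00179631, -0.00069788,  0.00024531,  0.00105915,
       -0.00142311]), 'tau': array([ 4.56615471e-04, -4.42347908e+01, -1.78026634e+01, -3.07760729e-04,
        8.46308016e-03, -1.09176872e-05]), 'tcp_pos': array([0.16320331, 0.60256153, 0.23034329]), 'tool_rot': array([-0.42998635,  0.56230378,  0.4292924 ,  0.56092266]), 'force': array([-0.03506982, -0.62508644, -0.24370394]), 'ft_torque': array([ 0.00685912, -0.03289641,  0.0393668 ]), 'finger_gap': 0.9954109352572003} 0.0187
scene {'fx': 465.5361978963161, 'fy': 465.5361978963161, 'cx': 289.0513866690511, 'cy': 211.13270462752035, 'T': array([[ 0.91358889, -0.18928012,  0.3599005 ,  0.22166286],
       [-0.40639664, -0.45555571,  0.79202952, -0.63311661],
       [ 0.01403928, -0.86985173, -0.49311345,  0.50279672],
       [ 0.        ,  0.        ,  0.        ,  1.        ]])}
side {'fx': 446.8355107635051, 'fy': 446.8355107635051, 'cx': 277.8091586814748, 'cy': 205.5778141934906, 'T': array([[ 0.98037078, -0.06765817,  0.18519046,  0.38506971],
       [-0.19712984, -0.35351894,  0.91442014, -0.78278072],
       [ 0.00360035, -0.93297735, -0.35991708,  0.37762605],
       [ 0.        ,  0.        ,  0.        ,  1.        ]])}
wrist {'fx': 329.0387475383144, 'fy': 329.0387475383144, 'cx': 286.39653697148066, 'cy': 203.2789852578724, 'tool_from_camera': array([[ 3.17143880e-04, -3.18554386e-01,  9.47904532e-01,
        -1.43799926e-01],
       [-1.29081798e-05, -9.47904581e-01, -3.18554398e-01,
         8.33148207e-02],
       [ 9.99999950e-01,  8.87918555e-05, -3.04734094e-04,
         1.41426238e-04],
       [ 0.00000000e+00,  0.00000000e+00,  0.00000000e+00,
         1.00000000e+00]])}
```

View pics/scene0.png

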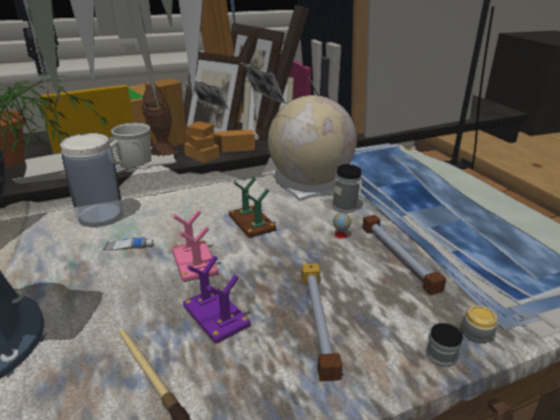

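View pics/side0.png

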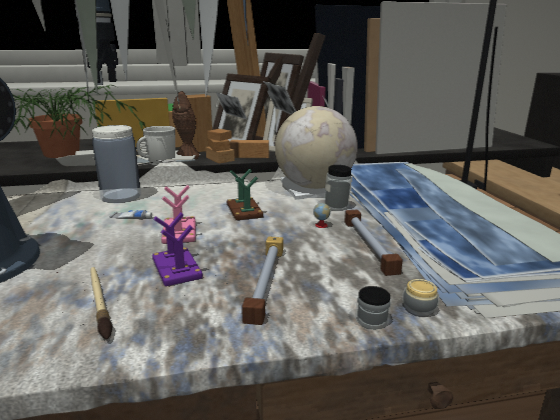

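View pics/wrist0.png

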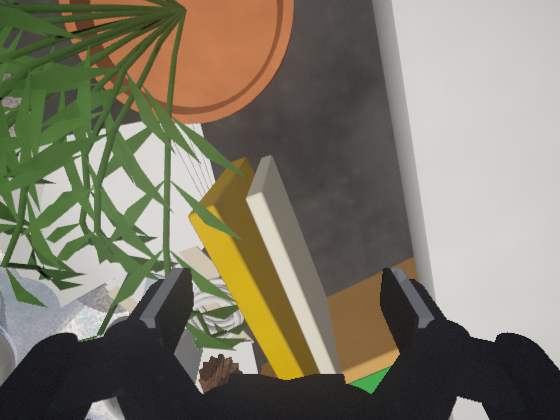

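Candidates in the scene view:
- **Rods:** A runs from a brass-coloured block (311,271) to wood (329,366). B runs from wood (372,224) to wood (432,283), so B is the spare.
- **Stands:** green (252,210), pink (193,250) and purple (217,305).

I choose rod A and the green stand, and will check both in close crops.

Run:
```python
from h import *
a=cv2.imread('pics/scene0.png');b=cv2.imread('pics/side0.png')
c1=cv2.resize(a[170:390,180:460],(560,440),interpolation=2) 
c1=cv2.resize(a[250:390,270:370],(400,560),interpolation=2)
c2=cv2.resize(a[170:245,215:290],(400,400),interpolation=2)
o=np.zeros((560,800,3),np.uint8);o[:,:400]=c1;o[:400,400:]=c2
cv2.imwrite('pics/crop1.png',o)
c1=cv2.resize(b[225:330,230:300],(373,560),interpolation=2)
c2=cv2.resize(b[160:225,215:280],(400,400),interpolation=2)
o=np.zeros((560,800,3),np.uint8);o[:,:373]=c1;o[:400,400:]=c2
cv2.imwrite('pics/crop2.png',o)
```

```text
(no output)
```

View pics/crop1.png

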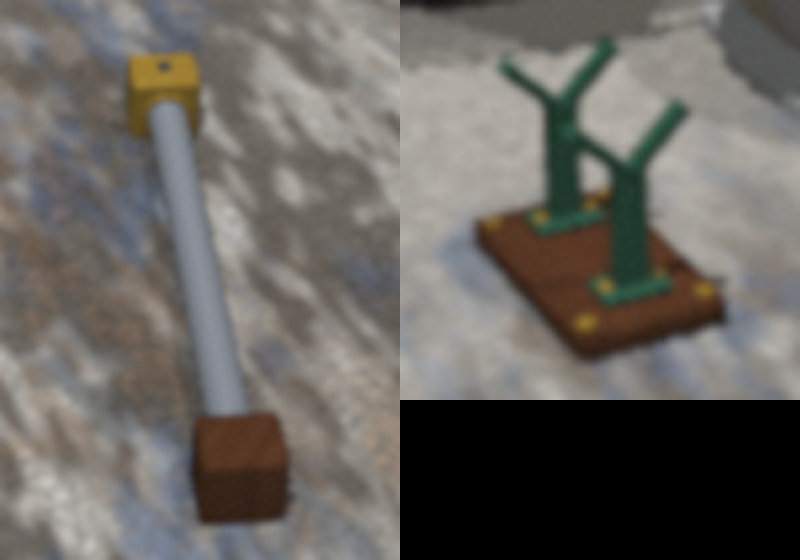

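View pics/crop2.png

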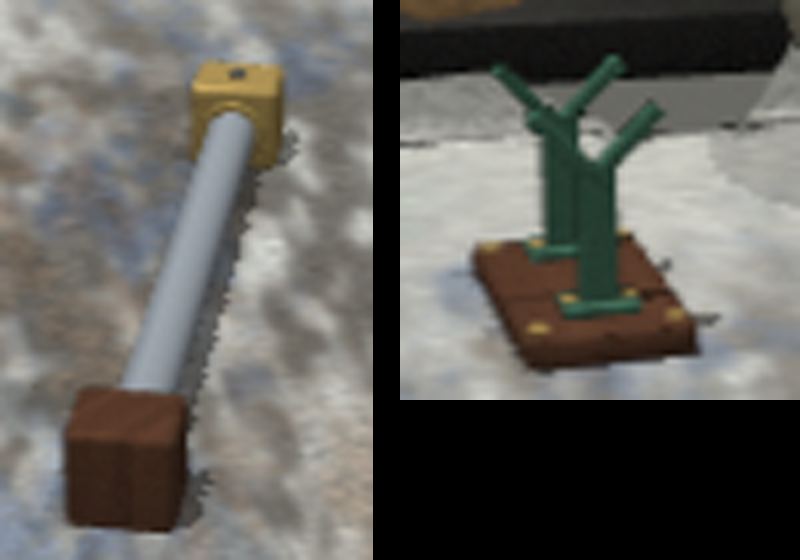

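Run:
```python
from h import *
S=lambda u,v:(270+u/4-.4,250+v/4-.4)
D=lambda u,v:(215+u*75/400-.4,170+v*75/400-.4)
w=np.array([toz('scene',*S(*p),.03) for p in[(200,415),(274,413),(286,458),(196,460)]])
b=np.array([toz('scene',*S(*p),.03) for p in[(133,57),(197,55),(199,93),(131,96)]])
print(w,b);W=w.mean(0);B=b.mean(0);d=W-B;L=np.linalg.norm(d[:2]);print('W',W,'B',B,'len (206)',L,'ang',np.arctan2(d[1],d[0]))
d/=np.linalg.norm(d);m=(W+B)/2;print('mid',m,'bal',m-.042*d)
# side
S2=lambda u,v:(230+u*70/373-.4,225+v*105/560-.4)
w=np.array([toz('side',*S2(*p),.03) for p in[(83,388),(186,392),(183,438),(67,436)]])
b=np.array([toz('side',*S2(*p),.03) for p in[(198,64),(280,66),(284,96),(194,92)]])
W=w.mean(0);B=b.mean(0);d=W-B;L=np.linalg.norm(d[:2]);print('side W',W,'B',B,L,np.arctan2(d[1],d[0]))
d/=np.linalg.norm(d);m=(W+B)/2;print('mid',m,'bal',m-.042*d)
E2=lambda u,v:(215+(u-400)*65/400-.4,160+v*65/400-.4)
D=lambda u,v:(215+(u-400)*75/400-.4,170+v*75/400-.4)
for n,F,f,k,ff in(('scene',D,(630,166),(563,102),[(478,228),(585,343),(722,293)]),('side',E2,(598,162),(560,112),[(474,248),(530,352),(694,335)])):
    a=toz(n,*F(*f),.069);c=toz(n,*F(*k),.069);print(n,'post',a,c,np.linalg.norm(a-c),'mid',(a+c)/2,np.arctan2(*(a-c)[1::-1]))
    q=np.array([toz(n,*F(*p),.014) for p in ff]);print(q,'ctr',(q[0]+q[2])/2,np.linalg.norm(q[1]-q[0]),np.linalg.norm(q[2]-q[1]))
```

```text
[[ 0.44749697 -0.24249434  0.03      ]
 [ 0.47076156 -0.2515122   0.03      ]
 [ 0.46485343 -0.27007516  0.03      ]
 [ 0.43742679 -0.25920229  0.03      ]] [[ 0.5139986  -0.05059971  0.03      ]
 [ 0.54003478 -0.06000511  0.03      ]
 [ 0.52849799 -0.08431077  0.03      ]
 [ 0.50141589 -0.07509062  0.03      ]]
W [ 0.45513469 -0.255821    0.03      ] B [ 0.52098682 -0.06750155  0.03      ] len (206) 0.19950117019031055 ang -1.9071888120765994
mid [ 0.48806075 -0.16166128  0.03      ] bal [ 0.50192428 -0.12201531  0.03      ]
side W [ 0.45826835 -0.25745748  0.03      ] B [ 0.52443368 -0.06519535  0.03      ] 0.20332875258961738 -1.9022422824776177
mid [ 0.49135102 -0.16132641  0.03      ] bal [ 0.50501826 -0.12161236  0.03      ]
scene post [0.49829148 0.12510534 0.069     ] [0.49281113 0.1838032  0.069     ] 0.05895313711226691 mid [0.49555131 0.15445427 0.069     ] -1.4777009143558084
[[0.45957613 0.19571229 0.014     ]
 [0.46985403 0.09929162 0.014     ]
 [0.52971582 0.11263635 0.014     ]] ctr [0.49464598 0.15417432 0.014     ] 0.09696690750706423 0.06133119897062521
side post [0.50119281 0.12981153 0.069     ] [0.49511309 0.19023531 0.069     ] 0.060728873535122435 mid [0.49815295 0.16002342 0.069     ] -1.470515764196517
[[0.46202694 0.19964838 0.014     ]
 [0.47146073 0.09300877 0.014     ]
 [0.52952325 0.09766624 0.014     ]] ctr [0.4957751  0.14865731 0.014     ] 0.10705606799256694 0.058249019531709835
```

Run:
```python
from h import *
T=pose();print(T.round(3));z=T[:3,2];print('jaw ang',np.arctan2(z[1],z[0]))
for nm,p in dict(jarbase=(98,215),pink=(195,258),purple=(217,315),globe=(305,185),pot=(345,200),mini=(341,232),blackpot=(444,355)).items(): print(nm,toz('scene',*p,0))
print('jartop dir',toz('scene',90,145,.12))
```

```text
[[-0.001 -0.965  0.262  0.163]
 [-0.002  0.262  0.965  0.603]
 [-1.     0.    -0.002  0.231]
 [ 0.     0.     0.     1.   ]]
jaw ang 1.3060376027195448
jarbase [0.20517163 0.31567427 0.        ]
pink [0.35631819 0.08057093 0.        ]
purple [ 0.35023013 -0.0836948   0.        ]
globe [0.67689964 0.27739267 0.        ]
pot [0.72830368 0.17251486 0.        ]
mini [0.65132005 0.05516926 0.        ]
blackpot [ 0.62368746 -0.29051906  0.        ]
jartop dir [0.21775058 0.41728404 0.12      ]
```

Request:
send_rows:
  steps:
    - [[0, 0, 0, 0.05, -0.1], [0, 0.04, -0.04, 0.07, -0.28], [0, 0.08, -0.08, 0.07, -0.46], [0, 0.12, -0.12, 0.07, -0.64], [0, 0.16, -0.16, 0.07, -0.82], [0, 0.2, -0.2, 0.07, -1.0], [0, 0.24, -0.24, 0.07, -1.18], [0, 0.26, -0.3, 0.07, -1.36]]

```text
t: 1.15
tcp_pos: [0.4256, 0.3028, 0.3011]
tool_rot: [0.021, 0.706, -0.021, 0.707]
force: [0.5, -0.1, -0.4]
finger_gap: 1.002
```

Request:
send_rows:
  steps:
    - [[0, 0.01, -0.06, 0, -0.18], [0, 0.02, -0.12, 0, -0.28], [0, 0.03, -0.18, 0, -0.28], [0, 0.04, -0.24, -0.02, -0.28], [0, 0.05, -0.3, -0.04, -0.28], [0, 0.06, -0.36, -0.06, -0.28], [0, 0.08, -0.415, -0.1, -0.28], [0, 0.08, -0.425, -0.14, -0.28]]

```text
t: 2.15
tcp_pos: [0.5058, -0.125, 0.1612]
tool_rot: [0.118, 0.695, -0.119, 0.699]
force: [-0.5, 0.9, -0.7]
finger_gap: 0.997
```

Run:
```python
from h import *
s=manip.sense();T=pose();np.save('T1.npy',T);print(s['t'],s['q'],s['qd'].round(3),T.round(3),np.arctan2(T[1,2],T[0,2]));snap('wrist','w1.png')
```

```text
2.15 [-4.56878947e-01  4.87666572e-01  1.76640463e+00 -3.66417649e-04
  8.81475756e-01 -1.19564293e-01] [-0.235  0.654  0.264  0.013 -0.847 -0.253] [[ 0.005  0.331  0.944  0.506]
 [-0.003  0.944 -0.331 -0.125]
 [-1.    -0.001  0.006  0.161]
 [ 0.     0.     0.     1.   ]] -0.3370794689509155
```

View pics/w1.png

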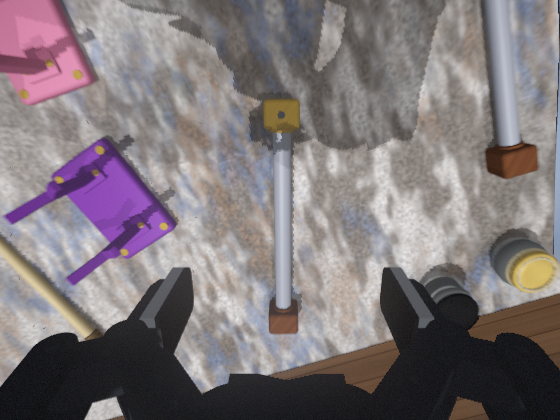

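The wrist view shows the spindle with its brass block at (281,115) and its wood block at (283,318), midway between the fingers. I'll measure it once the arm is at rest.

Run:
```python
from h import *
for i in range(3): T=pose();im=snap('wrist','w2.png')
s=manip.sense();print(s['t'],np.abs(s['qd']).max(),T.round(4)[:3,3],np.arctan2(T[1,2],T[0,2]));np.save('T2.npy',T)
hsv=cv2.cvtColor(im,cv2.COLOR_RGB2HSV)
roi=np.zeros(im.shape[:2],np.uint8);roi[80:345,240:330]=1
def blob(m):
    n,l,st,c=cv2.connectedComponentsWithStats((m&roi).astype(np.uint8));k=1+np.argmax(st[1:,4]);return st[k],c[k],(l==k)
br=blob(cv2.inRange(hsv,(18,110,60),(32,255,255))//255)
wd=blob(cv2.inRange(hsv,(0,110,30),(14,255,200))//255)
print(br[:2],wd[:2])
crop=cv2.resize(im[85:345,240:330],None,fx=2.3,fy=2.3,interpolation=2)[:,:,::-1]
a=cv2.resize(im[85:145,250:320],(560,480),interpolation=2);b=cv2.resize(im[285:345,250:320],(560,480),interpolation=2)
cv2.imwrite('pics/w2b.png',np.hstack([cv2.resize(a,(400,343)),cv2.resize(b,(400,343))])[:,:,::-1])
```

```text
2.35 0.04972391640444516 [ 0.5015 -0.1212  0.159 ] -0.3363841343069126
(array([ 272,  101,   37,   34, 1093], dtype=int32), array([289.62488564, 117.48490393])) (array([276, 320,  28,  18, 427], dtype=int32), array([289.85714286, 329.0234192 ]))
```

View pics/w2b.png

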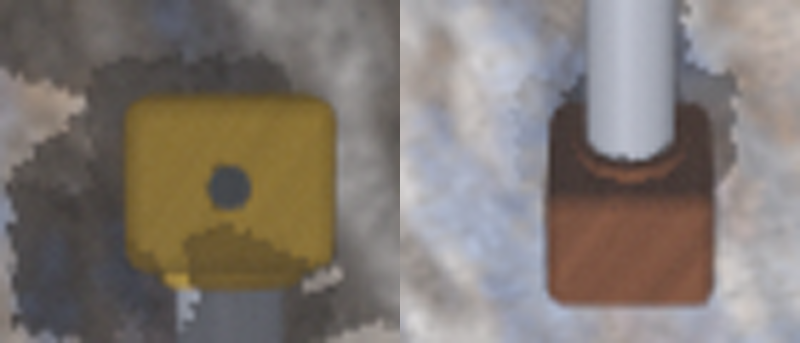

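Run:
```python
from h import *
T=np.load('T2.npy')
k=lambda u,v,u0,v0:toz('wrist',u0+u*.175-.4,v0+v*.175-.4,.03,T)
pin=k(229,187,250,85)
bo=(k(127,96,250,85)+k(334,96,250,85))/2
wf=(k(149,195,250,285)+k(314,195,250,285))/2
wn=(k(149,305,250,285)+k(314,305,250,285))/2
wc=(wf+wn)/2
d=wc-pin;L=np.linalg.norm(d);d/=L
print(pin,bo,wf,wn,'len206',L,'tot230',np.linalg.norm(wn-bo),'ww24',np.linalg.norm(wn-wf),'ang',np.arctan2(d[1],d[0]))
print('widths30',np.linalg.norm(k(127,180,250,85)-k(334,180,250,85)),np.linalg.norm(k(149,250,250,285)-k(314,250,250,285)))
m=(pin+wc)/2;print('bal',m-.042*d, 'from brass',pin+.061*d,'from outer',bo+.073*d,wn-.157*d)
print('tcp',T[:3,3])
for z in(.069,):
  pass
```

```text
[ 0.52280064 -0.06162292  0.03      ] [ 0.52699483 -0.0501221   0.03      ] [ 0.45977511 -0.2450216   0.03      ] [ 0.45213039 -0.26713784  0.03      ] len206 0.20562608434551258 tot230 0.22956593402700506 ww24 0.023400219945229072 ang -1.901907905582109
widths30 0.029103715024031043 0.028988876059275588
bal [ 0.50303066 -0.1191327   0.03      ] from brass [ 0.50296988 -0.1193095   0.03      ] from outer [ 0.50326293 -0.11915685  0.03      ] [ 0.50317021 -0.11866584  0.03      ]
tcp [ 0.50151329 -0.12121292  0.15902214]
```

Every size check agrees: 205.6 mm between block centres (206 expected), 229.6 mm overall (230), and the balance point comes out at (0.503, -0.119). I'll descend part way and check again.

Request:
send_rows:
  steps:
    - [[0, 0, 0.001, -0.05, 0.005], [0, 0, 0.0025, -0.1, 0.005], [0, 0, 0.0025, -0.11, 0.005], [0, 0, 0.0025, -0.11, 0.005]]

```text
t: 2.85
tcp_pos: [0.5042, -0.1182, 0.0526]
tool_rot: [0.115, 0.697, -0.116, 0.698]
force: [-0.5, -0.1, 1.1]
finger_gap: 1.0
```

Run:
```python
from h import *
for i in range(2): T=pose();im=snap('wrist','w3.png')
s=manip.sense();print(s['t'],np.abs(s['qd']).max(),T.round(4)[:3,3],np.arctan2(T[1,2],T[0,2]));np.save('T3.npy',T)
```

```text
2.95 0.005338926954307443 [ 0.5047 -0.1186  0.0532] -0.3280097571448894
```

View pics/w3.png

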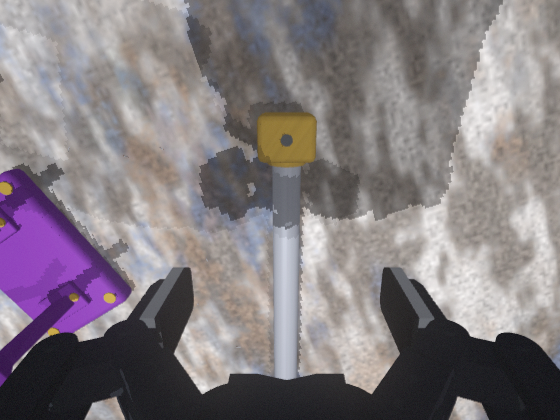

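Run:
```python
from h import *
T=np.load('T3.npy')
pin=toz('wrist',286.5,140.5,.03,T)
d=np.array([np.cos(-1.902),np.sin(-1.902),0])
r=[toz('wrist',u,370,.023,T) for u in(274,299)]
rr=toz('wrist',286.7,340,.023,T)
print(pin,'bal',pin+.061*d,T[:3,3],'rodtop pt',rr,'lat off',np.cross(d,rr-pin)[2])
o=np.mean([toz('wrist',u,114,.03,T) for u in(257.5,316)],0);print(o+.073*d)
l=T[:3,:3].T@(pin+.061*d-T[:3,3]);print('in tool',l)
```

```text
[ 0.52287263 -0.06209373  0.03      ] bal [ 0.50303656 -0.11977848  0.03      ] [ 0.50473568 -0.11860778  0.05324222] rodtop pt [ 0.48128325 -0.18478991  0.023     ] lat off 0.0005694605722705859
[ 0.503407   -0.11895517  0.03      ]
in tool [ 0.0232384  -0.00164745 -0.0013118 ]
```

Request:
send_rows:
  steps:
    - [[0, -0.0015, -0.001, -0.02, -0.002], [0, -0.0015, -0.001, -0.035, -0.002], [0, -0.0015, -0.001, -0.044, -0.002], [0, -0.0015, -0.001, -0.047, -0.002], [0, -0.0015, -0.001, -0.047, -0.002]]
  grip_force: 70

```text
t: 3.58
tcp_pos: [0.5019, -0.1196, 0.0043]
tool_rot: [0.116, 0.697, -0.116, 0.697]
force: [-0.0, -0.1, -0.2]
finger_gap: 1.002
```

Run:
```python
from h import *
T=pose();im=snap('side','s4.png');print(T[:3,3],manip.sense()['force'])
cv2.imwrite('pics/s4c.png',cv2.resize(im[150:350,160:420],None,fx=3,fy=3,interpolation=2)[:,:,::-1])
```

```text
[ 0.50189091 -0.1196431   0.0043119 ] [ 0.71738464  0.14907012 -0.25675754]
```

View pics/s4c.png

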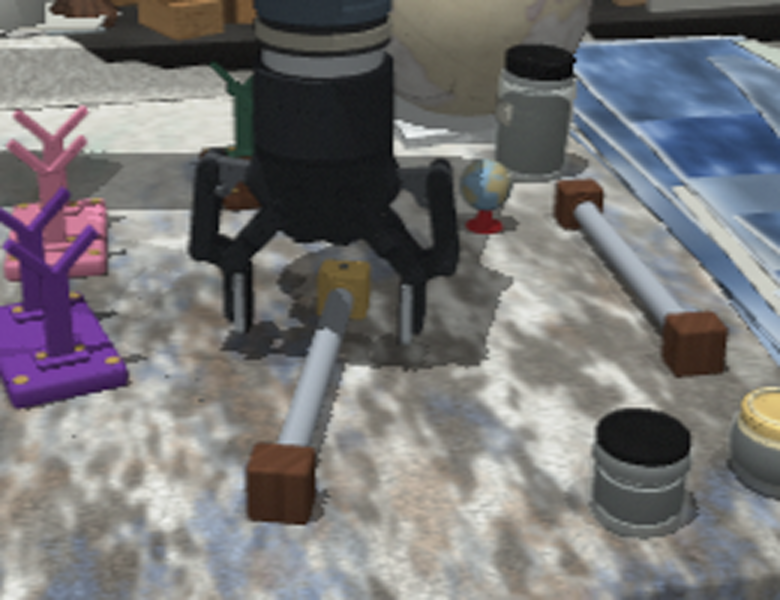

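Run:
```python
from h import *
T=pose()
for s in(-.0475,.0475):
  for dx in(0,.013):
    p=T[:3,3]+T[:3,2]*s;p[2]+=dx;u,v=proj('side',p);print(s,dx,(u-160)*3,(v-150)*3)
```

```text
-0.0475 0 240.80264522996475 347.1835555347699
-0.0475 0.013 240.19459009606857 326.9932975949419
0.0475 0 405.929965337818 358.4708424286414
0.0475 0.013 406.3401497862384 338.03923769167096
```

The open fingertips sit about 13 mm back, as the swing description says, so closing won't hit the table. Closing now.

Request:
send_rows:
  steps:
    - [[0.4, 0, 0, 0, 0], [0.7, 0, 0, 0, 0], [1, 0, 0, 0, 0], [1, 0, 0, 0, 0], [1, 0, 0, 0, 0], [1, 0, 0, 0, 0]]
  grip_force: 70

```text
t: 4.38
tcp_pos: [0.5024, -0.1199, 0.0047]
tool_rot: [0.116, 0.697, -0.117, 0.698]
force: [0.9, -0.2, 5.0]
finger_gap: 0.158
```

Request:
send_rows:
  steps:
    - [[1, 0, 0, 0, 0], [1, 0, 0, 0.005, 0], [1, 0, 0, 0.012, 0], [1, 0, 0, 0.02, 0], [1, 0, 0, 0.028, 0], [1, 0, 0, 0.03, 0], [1, 0, 0, 0.03, 0]]

```text
t: 5.25
tcp_pos: [0.5019, -0.1197, 0.0346]
tool_rot: [0.116, 0.697, -0.117, 0.698]
force: [0.4, -0.5, -4.1]
finger_gap: 0.156
```

Run:
```python
from h import *
s=manip.sense();print(s['tcp_pos'],s['force'],s['ft_torque'],s['finger_gap']);im=snap('side','s5.png');T=pose();np.save('T5.npy',T);w=snap('wrist','w5.png')
a=cv2.resize(im[180:340,200:330],(487,600),interpolation=2)
cv2.imwrite('pics/s5c.png',a[:,:,::-1])
```

```text
[ 0.50189459 -0.11965468  0.03458056] [ 0.42201078 -0.45677998 -4.07831624] [0.01991548 0.01907359 0.01514361] 0.156089521656088
```

View pics/s5c.png

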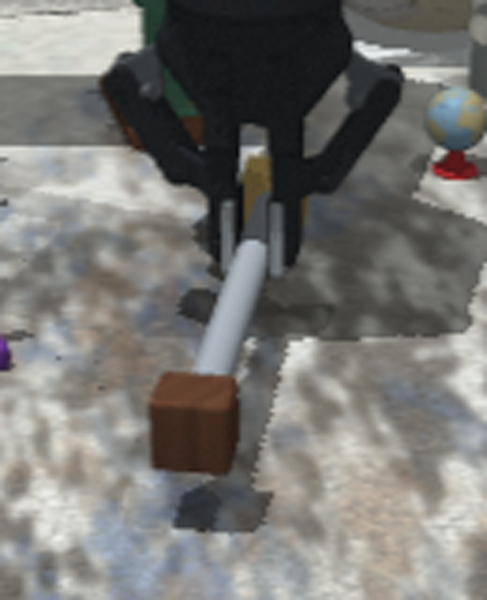

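View pics/w5.png

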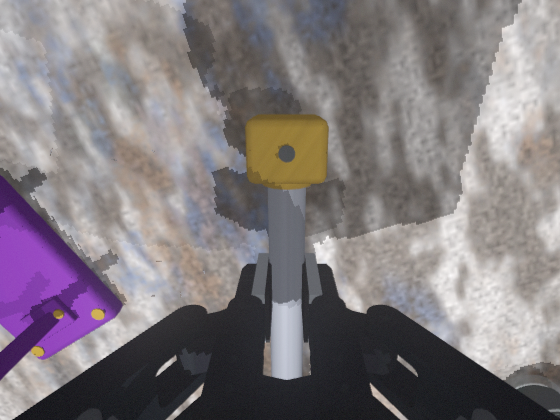

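Run:
```python
from h import *
T=np.load('T5.npy');z0=T[2,3];dz=z0-.0045
d=np.array([np.cos(-1.902),np.sin(-1.902),0])
top=.030+dz
pin=toz('wrist',286.5,153,top,T);print('bal if level',pin+.061*d,'tcp',T[:3,3],'along off',((pin+.061*d)-T[:3,3])@d)
w=[toz('wrist',u,116,top,T) for u in(246.5,328)];print('width',np.linalg.norm(w[0]-w[1]))
for z in(top-.005,top+.005):
  w=[toz('wrist',u,116,z,T) for u in(246.5,328)];print('  width',z,np.linalg.norm(w[0]-w[1]))
# wood in side: outer-face top edge mid and bottom edge mid
B=np.array([.503,-.1195,0])
S=lambda u,v:(200+u*130/487-.4,180+v*160/600-.4)
for (u,v),nm in(((194,405),'top'),((192,471),'bot')):
    o,r=ray('side',*S(u,v)); P=B+.157*d; t=((P-o)@d)/(r@d); print(nm,o+t*r,P)
print('expected top',top,'bot',dz)
# calibrate from earlier picture s4c (on table): outer face top ~ (281,462) bottom (281,520)
S=lambda u,v:(160+u/3-.4,150+v/3-.4)
for (u,v) in((281,463),(281,521)):
    o,r=ray('side',*S(u,v)); t=((P-o)@d)/(r@d); print('before',o+t*r)
```

```text
bal if level [ 0.5009608  -0.11862051  0.05987567] tcp [ 0.5017675  -0.11956764  0.03437567] along off -0.0006333329130815839
width 0.02838571277053821
  width 0.05487567422369188 0.02958546291468305
  width 0.06487567422369188 0.02718596262639337
top [ 0.45361937 -0.26854255  0.06031791] [ 0.4519465 -0.2679673  0.       ]
bot [ 0.45245143 -0.26814093  0.03262299] [ 0.4519465 -0.2679673  0.       ]
expected top 0.059875674223691874 bot 0.029875674223691872
before [ 0.45563888 -0.269237    0.03494673]
before [ 0.45515226 -0.26906967  0.00361375]
```

Lifted and level. The brass end reads as expected, and the wood end matches to within about 3 mm over 157 mm. Next I'll carry it high and beside the stand so the wrist camera can measure the stand.

Request:
send_rows:
  steps:
    - [[1, 0, 0, 0.015, 0], [1, 0, 0, 0.045, 0], [1, 0, 0.005, 0.08, 0], [1, 0.005, 0.02, 0.11, 0.04], [1, 0.012, 0.045, 0.13, 0.11], [1, 0.02, 0.075, 0.13, 0.19], [1, 0.03, 0.11, 0.13, 0.27], [1, 0.04, 0.145, 0.13, 0.34]]

```text
t: 6.35
tcp_pos: [0.5416, 0.0265, 0.1652]
tool_rot: [-0.004, 0.707, 0.004, 0.707]
force: [0.3, -0.7, -2.8]
finger_gap: 0.156
```

Request:
send_rows:
  steps:
    - [[1, 0.008, 0.03, 0, 0.05], [1, 0.015, 0.055, 0, 0.08], [1, 0.018, 0.07, 0, 0.087], [1, 0.018, 0.075, 0, 0.087], [1, 0.018, 0.075, 0, 0.087], [1, 0.018, 0.075, 0, 0.087]]

```text
t: 7.1
tcp_pos: [0.5596, 0.0995, 0.1643]
tool_rot: [-0.034, 0.706, 0.033, 0.706]
force: [-0.0, 0.7, -4.6]
finger_gap: 0.159
```

Run:
```python
from h import *
s=manip.sense();print(s['t'],np.abs(s['qd']).max(),s['tcp_pos'],s['force'],s['ft_torque'],s['finger_gap']);T=pose();np.save('T6.npy',T);print(np.arctan2(T[1,2],T[0,2]));w=snap('wrist','w6.png')
```

```text
7.1 0.002595261743039501 [0.55955768 0.09954605 0.16430886] [-0.01766069  0.73308337 -4.605286  ] [-0.0009168  -0.05660962  0.05668454] 0.15909763398028434
0.09492659561967343
```

View pics/w6.png

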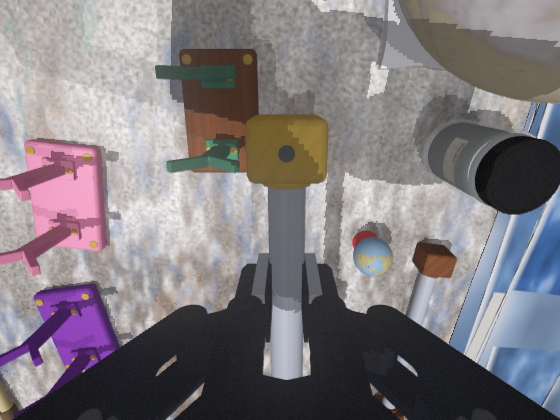

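Run:
```python
from h import *
w=cv2.imread('pics/w6.png');cv2.imwrite('pics/w6c.png',cv2.resize(w[40:180,145:275],None,fx=4.2,fy=4.2,interpolation=2))
```

```text
(no output)
```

View pics/w6c.png

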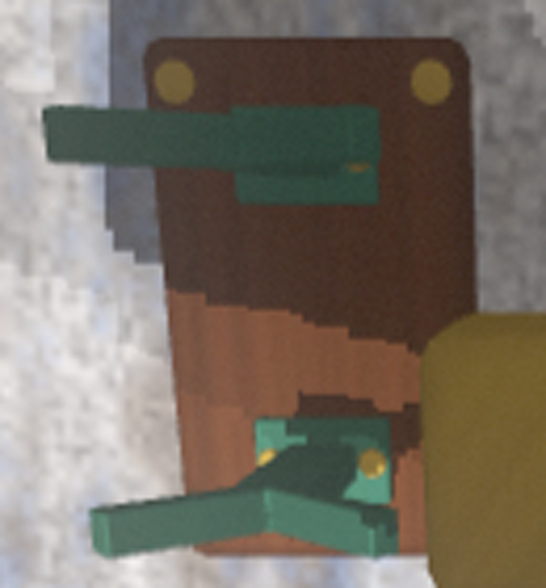

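Run:
```python
from h import *
T=np.load('T6.npy')
k=lambda u,v,z:toz('wrist',145+u/4.2-.4,40+v/4.2-.4,z,T)
fl,fr,bl,br=k(98,534,.09),k(385,535,.09),k(46,134,.09),k(379,136,.09)
f=(fl+fr)/2;b=(bl+br)/2
print('tips',fl,fr,bl,br,'sep',np.linalg.norm(fl-fr),np.linalg.norm(bl-br),'spacing60',np.linalg.norm(f-b),'mid',(f+b)/2,np.arctan2(*(f-b)[1::-1]))
# left tips only
print('left spacing',np.linalg.norm(fl-bl),np.arctan2(*(fl-bl)[1::-1]))
TL,TR,BL=k(146,38,.014),k(470,38,.014),k(188,555,.014); RM=k(477,310,.014)
print('base',TL,TR,BL,RM,np.linalg.norm(TL-TR),np.linalg.norm(TL-BL),'ctr',(TR+BL)/2,'ang',np.arctan2(*(BL-TL)[1::-1]), np.arctan2(*(RM-TR)[1::-1]))
print('pin',toz('wrist',286.5,153,.19,T))
for z in(.066,.069,.072): print(z,k(267,510,z))
```

```text
tips [0.47545414 0.12688222 0.09      ] [0.52138307 0.13111248 0.09      ] [0.469046   0.18629827 0.09      ] [0.5177516 0.1906547 0.09     ] sep 0.046123335433507245 0.0489000406609572 spacing60 0.05969058463091044 mid [0.4959087  0.15873692 0.09      ] -1.486599907643478
left spacing 0.05976061686480338 -1.4633597632453452
base [0.46036955 0.20706963 0.014     ] [0.52294512 0.21301087 0.014     ] [0.46855856 0.10485328 0.014     ] [0.52773237 0.16227558 0.014     ] 0.06285697594873489 0.10254385834977024 ctr [0.49575184 0.15893207 0.014     ] ang -1.4908525858445265 -1.4767174185937146
pin [0.55274186 0.16130533 0.19      ]
0.066 [0.49708155 0.1280282  0.066     ]
0.069 [0.49774963 0.12869729 0.069     ]
0.072 [0.4984177  0.12936638 0.072     ]
```

The measurements of the stand agree:

| Check | Measured | Expected |
|---|---|---|
| Stand midpoint, from the tips | (0.4959, 0.1587) | same as base |
| Stand midpoint, from the base | (0.4958, 0.1589) | same as tips |
| Post spacing | 59.7 mm | 60 mm |

I'll move over the stand and lower to just above the notches.

Request:
send_rows:
  steps:
    - [[1, -0.01, 0.01, 0, 0], [1, -0.03, 0.03, 0, 0], [1, -0.05, 0.048, 0, 0], [1, -0.0627, 0.058, 0, 0], [1, -0.0627, 0.0582, -0.01, 0], [1, -0.0627, 0.0582, -0.035, 0], [1, -0.0627, 0.0582, -0.055, 0], [1, -0.0627, 0.0582, -0.065, 0]]

```text
t: 8.15
tcp_pos: [0.4974, 0.1581, 0.0979]
tool_rot: [-0.034, 0.707, 0.034, 0.706]
force: [0.6, -0.5, -3.2]
finger_gap: 0.153
```

Request:
send_rows:
  steps:
    - [[1, 0, 0, 0, 0], [1, 0, 0, 0, 0]]

```text
t: 8.4
tcp_pos: [0.4979, 0.1585, 0.0998]
tool_rot: [-0.034, 0.706, 0.034, 0.707]
force: [0.5, -0.1, -3.8]
finger_gap: 0.153
```

Run:
```python
from h import *
s=manip.sense();print(s['t'],np.abs(s['qd']).max(),s['tcp_pos'],s['force'],s['ft_torque']);T=pose();np.save('T7.npy',T);print(np.arctan2(T[1,2],T[0,2]));w=snap('wrist','w7.png');a=snap('scene','sc7.png');b=snap('side','s7.png')
o=np.hstack([cv2.resize(x,(400,500),interpolation=2) for x in(a[150:275,200:300],b[120:245,195:295])]);cv2.imwrite('pics/c7.png',o[:,:,::-1])
```

```text
8.4 0.0113912092155775 [0.4979314  0.15851131 0.09975595] [ 0.48226164 -0.1169788  -3.75142654] [ 0.0213961  -0.04193877  0.00568994]
0.09581580954143286
```

View pics/c7.png

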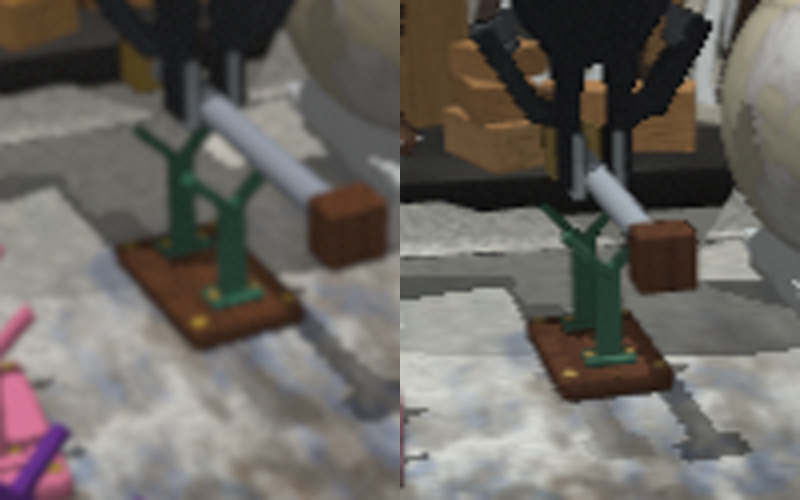

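View pics/w7.png

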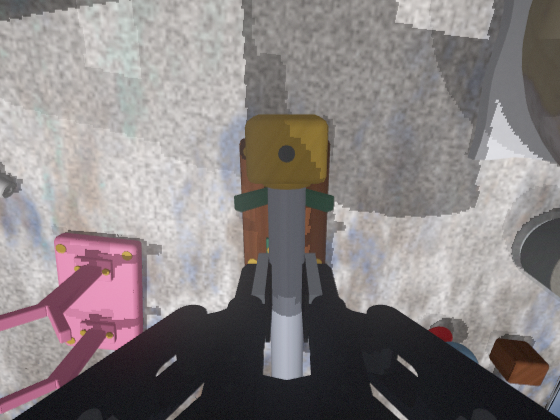

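Run:
```python
from h import *
T=np.load('T7.npy')
l,r=[toz('wrist',u,v,.09,T) for u,v in((235,202),(333,201))];print('back post mid',(l+r)/2,np.linalg.norm(l-r))
d=np.array([np.cos(-1.478),np.sin(-1.478),0])
print('stand mid',(l+r)/2+.03*d)
top=T[2,3]-.0045+.03
pin=toz('wrist',286.5,153,top,T);print('bal',pin+.061*d,T[:3,3])
```

```text
back post mid [0.49266884 0.19010798 0.09      ] 0.04818641864484201
stand mid [0.49544873 0.16023706 0.09      ]
bal [0.49666924 0.15948297 0.12525595] [0.4979314  0.15851131 0.09975595]
```

Request:
send_rows:
  steps:
    - [[1, -0.0012, 0, -0.008, -0.002], [1, -0.0012, 0, -0.016, -0.002], [1, -0.0012, 0, -0.022, -0.002], [1, -0.0012, 0, -0.025, -0.002], [1, -0.0012, 0, -0.027, -0.002], [1, -0.0012, 0, -0.027, -0.002]]

```text
t: 9.3
tcp_pos: [0.4959, 0.1586, 0.0722]
tool_rot: [-0.033, 0.706, 0.033, 0.706]
force: [-0.4, 0.1, -3.3]
finger_gap: 0.157
```

Request:
send_rows:
  steps:
    - [[1, 0, 0, -0.001, 0], [1, 0, 0, -0.0015, 0], [1, 0, 0, -0.0015, 0]]

```text
t: 9.68
tcp_pos: [0.4959, 0.1586, 0.0709]
tool_rot: [-0.033, 0.706, 0.033, 0.706]
force: [-0.2, -0.6, -3.4]
finger_gap: 0.159
```

Run:
```python
from h import *
s=manip.sense();print(s['t'],s['tcp_pos'],s['force'],s['ft_torque']);a=snap('scene','sc8.png');b=snap('side','s8.png')
o=np.hstack([cv2.resize(x,(400,500),interpolation=2) for x in(a[150:275,200:300],b[120:245,195:295])]);cv2.imwrite('pics/c8.png',o[:,:,::-1])
```

```text
9.675 [0.49590889 0.15862477 0.07087723] [-0.2235048  -0.61550042 -3.43317014] [-0.00289038  0.01117002  0.01953048]
```

View pics/c8.png

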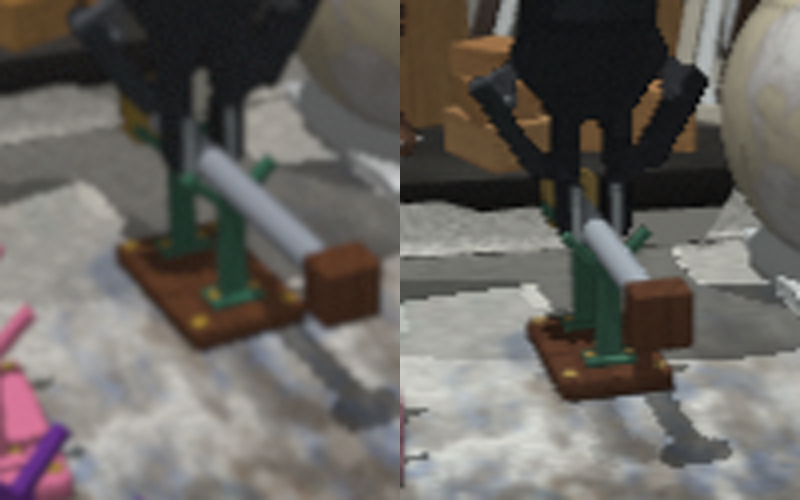

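The rod is now inside both Vs and not yet touching. I'll lower in 1 mm steps until the notches carry the weight.

Request:
send_rows:
  steps:
    - [[1, 0, 0, -0.001, 0], [1, 0, 0, -0.001, 0]]

```text
t: 10.02
tcp_pos: [0.4963, 0.1587, 0.0699]
tool_rot: [-0.033, 0.706, 0.033, 0.707]
force: [0.3, -0.3, -3.2]
finger_gap: 0.157
```

Request:
send_rows:
  steps:
    - [[1, 0, 0, -0.001, 0], [1, 0, 0, -0.001, 0]]

```text
t: 10.28
tcp_pos: [0.4965, 0.1587, 0.0696]
tool_rot: [-0.033, 0.706, 0.033, 0.707]
force: [-0.4, 0.1, 4.5]
finger_gap: 0.157
```

It is seated, with the notches taking the load (force changed from -3.2 to +4.5 N). Opening slowly.

Request:
send_rows:
  steps:
    - [[0.8, 0, 0, 0, 0], [0.7, 0, 0, 0, 0], [0.6, 0, 0, 0, 0], [0.5, 0, 0, 0, 0], [0.4, 0, 0, 0, 0], [0.4, 0, 0, 0, 0]]
  grip_force: 20

```text
t: 11.02
tcp_pos: [0.4959, 0.1586, 0.0688]
tool_rot: [-0.033, 0.706, 0.033, 0.706]
force: [0.4, -0.8, 0.3]
finger_gap: 0.599
```

Run:
```python
from h import *
s=manip.sense();print(s['t'],s['tcp_pos'],s['force'],s['ft_torque'],s['finger_gap']);a=snap('scene','sc9.png');b=snap('side','s9.png')
o=np.hstack([cv2.resize(x,(400,500),interpolation=2) for x in(a[150:275,200:300],b[120:245,195:295])]);cv2.imwrite('pics/c9.png',o[:,:,::-1])
T=pose();np.save('T9.npy',T);snap('wrist','w9.png')
```

```text
11.025 [0.49588189 0.15859487 0.06877618] [ 0.41865001 -0.7981889   0.3206858 ] [-0.03775287  0.0447403  -0.01346189] 0.5992358712176533
```

View pics/c9.png

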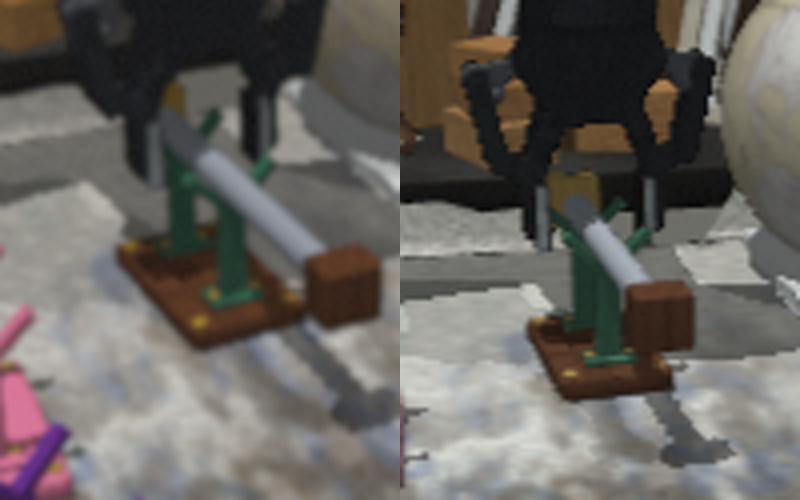

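View pics/w9.png

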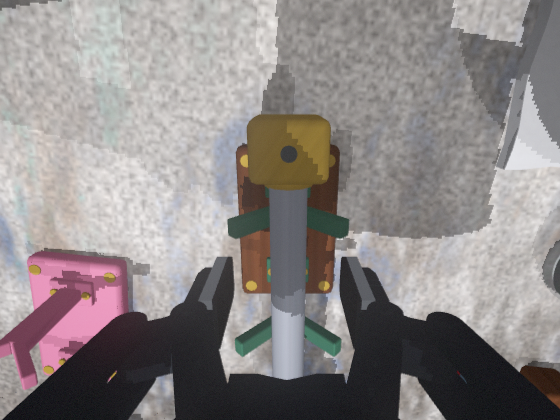

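Run:
```python
from h import *
T=np.load('T9.npy');d=np.array([np.cos(-1.478),np.sin(-1.478),0])
t=lambda u,v,z:toz('wrist',u,v,z,T)
b=(t(229,226,.09)+t(348,226,.09))/2;f=(t(236,347,.09)+t(340,347,.09))/2
pin=t(288.5,154,.095);bal=pin+.061*d
print(b,f,np.linalg.norm(b-f),'mid',(b+f)/2,'bal',bal,'along',(bal-(b+f)/2)@d)
```

```text
[0.49275078 0.19028259 0.09      ] [0.4983026  0.13022231 0.09      ] 0.06031632665224226 mid [0.49552669 0.16025245 0.09      ] bal [0.4955124  0.15942483 0.095     ] along 0.0008227415196755267
```

Released and level. The balance point is 0.8 mm from midway, and the measured post spacing is 60.3 mm. I'll open fully, back straight up and check that it stays put.

Request:
send_rows:
  steps:
    - [[0.1, 0, 0, 0, 0], [0, 0, 0, 0, 0], [0, 0, 0, 0.01, 0], [0, 0, 0, 0.04, 0], [0, 0, 0, 0.08, 0], [0, 0, 0, 0.12, 0], [0, 0, 0, 0.15, 0], [0, 0, 0, 0.15, 0]]

```text
t: 12.18
tcp_pos: [0.4976, 0.1588, 0.2219]
tool_rot: [-0.033, 0.704, 0.033, 0.709]
force: [-0.7, 0.1, 0.2]
finger_gap: 1.0
```

Request:
send_rows:
  steps:
    - [[0, 0, 0, 0, 0], [0, 0, 0, 0, 0], [0, 0, 0, 0, 0], [0, 0, 0, 0, 0], [0, 0, 0, 0, 0], [0, 0, 0, 0, 0]]

```text
t: 12.92
tcp_pos: [0.4959, 0.1586, 0.2187]
tool_rot: [-0.033, 0.706, 0.033, 0.706]
force: [-1.0, 0.2, -1.0]
finger_gap: 1.001
```

Run:
```python
from h import *
s=manip.sense();print(s['t'],s['tcp_pos'],s['force'],s['finger_gap']);a=snap('scene','sc10.png');b=snap('side','s10.png')
p=cv2.imread('pics/s9.png')[:,:,::-1]; q=cv2.imread('pics/scene0.png')[:,:,::-1]
print('wood diff side',np.abs(p[185:215,250:272].astype(int)-b[185:215,250:272]).mean())
print('spare diff scene',np.abs(q[215:295,360:446].astype(int)-a[215:295,360:446]).mean())
o=np.hstack([cv2.resize(x,(400,500),interpolation=2) for x in(a[150:275,200:300],b[120:245,195:295])]);cv2.imwrite('pics/c10.png',o[:,:,::-1])
```

```text
12.925 [0.49589575 0.15860718 0.21872771] [-1.00121201  0.16413407 -1.03084538] 1.0005073704567844
wood diff side 13.241919191919193
spare diff scene 5.518313953488372
```

View pics/c10.png

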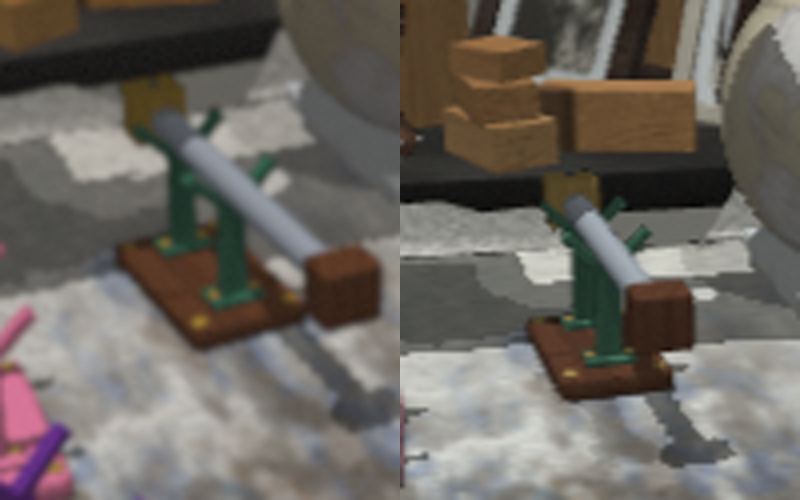

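View pics/sc10.png

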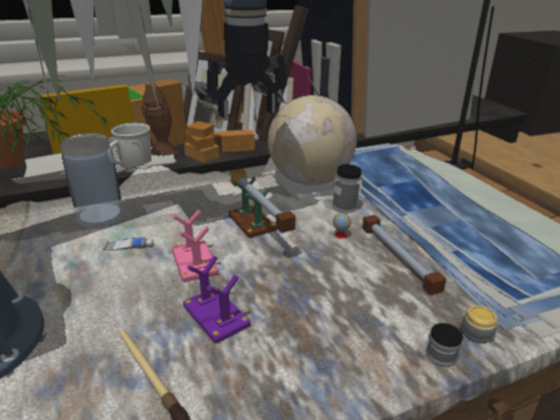

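The spindle lies level in both notches of the green stand, with its wood block at scene pixel (286,221), unchanged since release. The spare is still at (372,224) to (432,283), and the gripper is clear. Handing in.

```bash
python3 -c "
from station import manip
print(manip.sign_off(), manip.sense()['t'])"
```

```text
the job is handed in; nothing more can be done
the job is handed in; nothing more can be done
```

The brass-weighted spindle is lying level by itself across both notches of the green stand, and I handed the job in at about 13 s of the 35 s allowed. I gripped it at the balance point, 42 mm from the middle towards the brass, lifted it level, laid it in the notches and backed the arm off clear.

- **Placement:** after release, the wrist camera put the balance point 0.8 mm from midway between the posts. The post spacing measured 60.3 mm against the true 60.
- **Staying put:** pictures taken 1.9 s after release, with the gripper about 150 mm above, show it still level and in the same place. A simple pixel difference on the wood block was not zero (13 levels). I put that down to the lighting changing as the arm's shadow moved off, because the block's outline had not shifted.
- **Lift:** in the air, the side view had the wood end 0 to 3 mm away from level over 157 mm, depending on the edge measured. That is close to the measuring error.
- **Stand position:** the first side-view and scene-view estimates of the stand centre differed by up to 11 mm. I used the closer wrist measurement instead, where the tips and the base agreed to 0.2 mm.
- **Left alone:** the spare spindle and the pink and purple stands look unmoved.

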